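Seat the blank and hold the locator at its detent

ROBOT

A 7-joint arm with a two-finger parallel gripper is mounted at the origin on the work surface. World frame = base frame: x ahead of the robot, y to its left, z up, the work surface at z = 0. Lengths are in m, angles in rad, forces in N, time in s.
With the tool pointing down it reaches from about 0.4 to 0.85 m from the base axis. Payload 4.5 kg.
Tool frame: the origin (TCP) lies between the finger pads, 19 mm behind the fingertips; this is the grasp point; z points along the fingers, y is the direction in which the jaws open and shut (so a half turn about z gives the same grasp; the last joint's range is limited). The gripper opens to 88 mm and grips with 3 to 60 N. Pads are 18 mm wide; open, the fingers measure 123 mm over their backs; the gripper's body (75 mm by 187 mm) begins 45 mm behind the grasp point.
Start: joints at [-1.103, 0.689, -0.195, 1.565, 0.157, 0.902, -0.215], TCP at [0.263, 0.567, 0.257] pointing down, gripper open.
Joint ranges: [-3.01, 3.01], [-0.46, 2.08], [-1.47, 1.51], [0.13, 2.56], [-1, 4.14], [0.04, 2.09], [-2.66, 2.66]. Speed limits (rad/s): [2.57, 2.57, 3.14, 3.14, 3.14, 3.14, 3.14].

INTERFACE

Orientations are given as a unit quaternion [x, y, z, w].
In Python, from plant import r gives the robot as it stands. The module is installed in compiled form; this text tells all that it offers.
- The arm moves only by the shell command python3 -m jog 'ROWS' [FORCE]. ROWS is JSON, a list of rows, each an object with "translation": the shift along the tool's x, y, z in units of 40 mm (1.0 is 40 mm), a list of three; "twist": the turn about the tool's z in units of 6 degrees (1.0 is 6 degrees); "claw": the opening in per cent of the stroke, from 0 (shut) to 100 (fully open). A call has 1 to 20 rows; each row shifts and turns the commanded pose from where the row before left it, along the tool's axes as they then stand; what a row does not reach is not made up. A row lasts 1/12 s, in which the tool goes at most 41.7 mm and 7.16 degrees, less where a joint would pass 70% of its speed; a pose out of reach is approached as far as the arm can. A call is refused whole if a number of a shift passes 1 or a number of a turn 1, either way. A call with a gripper value outside its range is refused whole. The fingers move at their own pace and stop on an object; FORCE is the grip in N (left out, the last holds). Time passes only in rows, so rows that do not move let the fingers close. It gives the time, the measured TCP pose, the force and the opening at its end, in the units of the state.
- r.get_state(): the state, without advancing time (a new reading comes with each control period).
- r.snapshot(name): name is "side" or "top" or "wrist"; returns a dict with "img" (400x640x3 uint8, red, green, blue), "fx", "fy", "cx", "cy" (pixels), "origin" and "rotation" of the camera in the world; the wrist camera has in their place "T_tool_cam" (4x4, takes a point from camera to tool coordinates, whose origin is the TCP and whose axes are the flange's). Camera axes: x right, y up, looking along -z (the intrinsics and any distortion apply to the point x, -y, -z); pixel columns grow to the right and rows downward; lengths in m; the calibration is good to about 2 mm. The wrist camera is an equidistant fisheye: a pixel r from the principal point sees the ray r / f radians off the axis. A picture is of the moment at which its call begins: read the wrist's pose just before it. There is no depth.
- r.finish_job(): hands the job in, once; it reports no verdict.
Trained networks look in the newest picture that a camera, given by its name, has taken for a name from the list of things; names that differ only in an ending like _2 or _b are one class to them, and where a whole thing is asked for, a point or a joint stands for the part that bears it (a point fixed in the world has none). Each returns a list of dicts, best first, with "confidence" (0 to 1); they miss things now and then, are a little off and sometimes report something else, mostly with a low value. They report only what shows in the picture. A call takes as long as a camera call. They do not tell look-alikes from the thing itself.
- r.spot_in(label, camera): "rect" ([left, top, right, bottom] in pixels, round what is visible of it).
- r.spot_point(label, camera): "location" ([row, column] in pixels: a listed point, or the origin of a listed thing).
The state is a dict: "clock": time; "q": joint angles; "qd": joint speeds; "joint_torque": joint torques, N m; "tool_pos": TCP position; "eef_rot": TCP orientation; "contact_force": force on the tool from outside, world axes, zero at the start; "moment": the same for the moment, N m; "opening": opening from 0.0 (shut) to 1.0 (fully open).
Only numpy, scipy, OpenCV 4.12 (cv2) and the standard library are available. Lean on these libraries where they do the work, as an engineer would, in place of code of your own. Each camera call takes 0.05 s, during which the arm holds its last target. There are 200 camera calls.

TASK

The steel blank in the tack-welding jig is cocked up on the nest's spring balls: press its raised end down until it snaps in level and flush in the nest. Then grip the red knob of the carriage and slide it along its rail until you feel the ball click into the notch of the brass index bar, and finish there with the carriage at rest in the notch and the knob still in your grip, for the tack to be made. Leave the other things on the bench where they are.

Things in the scene. Friction and masses are not known exactly. Their poses are not given: they have to be found in the camera images.
- jig: Fixed grey jig base plate on the table, 160 (x) x 380 (y) x 12 mm; origin at the centre of its underside, z up, y along the rail (at x = +22). Blue end stops (tops at 38) at y = +-183. The nest (yellow rims, top 20 above the table) lies at x -64..-4, y +24..+126; its floor is the base plate's top, 12 above the table.
- plungers (a point): Middle between the nest's two 12 mm steel spring balls (36 mm apart in x), 22 mm above the table, at the nest's +y end. Behind them (+y) is their blue housing, 60 x 30 mm, top 34 above the table.
- blank: Loose bright steel plate 60 (x) x 100 (y) x 8 (z) mm, 0.3 to 0.45 kg, in the nest; origin at the centre of its underside, axes nearly the jig's. At the start its -y end is on the nest floor and its +y end rests on the spring balls, about 15 mm up (0.15 rad). Pressed there with 6 to 20 N it snaps past them, lies level with its top 20 mm above the table, and stays.
- raised_end (a point): Point on the blank's top face, on its middle line, 14 mm in from its raised +y edge: a good place to press. Its height is about 33 mm at the start, 20 mm when seated.
- carriage: Steel carriage that slides only along the jig's y, with about 2 N; starts near the -y end. Origin at jig x = 0 and table level, axes as the jig. Block 54 (x 6..60) x 50 (y) mm, 27 to 45 mm above the table; a copper tongue, 20 wide, reaches from it to x = -69, 27 to 35 above the table: it passes over the seated blank but strikes a cocked one.
- knob (a point): Middle of the red round knob on the carriage: 24 mm diameter, upright, from 45 to 87 mm above the table; this point is 66 mm above the table, at carriage x = 38, y = 0. Grip it from above.
- pointer (a point): Tip of the yellow pointer on the carriage's far (+x) side, at the carriage's y = 0, 28 mm above the table. The spring ball under the carriage lies at this same y.
- notch (a point): Middle of the notch (8 mm dark gap across the top) in the brass index bar, 22 mm above the table; axes as the jig. The bar, 26 mm wide and 300 long, is fixed along the rail's far (+x) side, the notch at jig y 60 to 100 mm. With the ball in the notch the pointer has the same y. The ball falls in from about 3 mm away and centres the carriage; about 8 to 10 N drives it out.
- tube_offcut: Bystander: square steel tube offcut, 50 x 50 mm, 90 long, lying on the table beside the jig's -y end; leave it alone.
- screwdriver: Bystander: red-handled screwdriver lying on the table beyond the jig; leave it alone.
- hammer: Bystander: hammer lying to the left; leave it alone.
- wire_brush: Bystander: wire brush with wooden handle lying to the right; leave it alone.
- spray_can: Bystander: spray can with orange label, 60 mm across, 160 tall, standing to the right of the jig; leave it alone.
- magnet_square: Bystander: red triangular welding magnet, 18 mm thick, lying to the left of the jig; leave it alone.
There are look-alikes about, which are no part of the job. What is meant by the blank is not blue or brown, and is the larger of those in its own colour.

How it is judged:
By the outcome, as a careful person would: the job done as asked, in the order asked, and still so for the second after the job is handed in, while the arm keeps its last pose, push and grip.
It also fails if it takes over 58 s, if anything falls off the work surface, if the arm or the gripper's body presses on something with over 40 N, if the wrist force passes 120 N, or if a joint passes its speed limit or range.

## Working session

There is one attempt and no reset: what is moved stays moved. The work goes in short steps, Python scripts to look and compute and a shell command to move; the robot and the scene stay as the last step left them, time stands still between calls to the robot, and variables do not carry over. Pictures are saved under pics/ and viewed, about 8 in all and at most 12, crops included, and the job is handed in when it is done.

```bash
mkdir -p pics
cat > h.py <<'E'
import numpy as np, cv2
from plant import r
from scipy.spatial.transform import Rotation as R
def snap(n,save=None):
    st=r.get_state(); s=r.snapshot(n); s['st']=st; s['name']=n
    if save: cv2.imwrite('pics/'+save,s['img'][:,:,::-1])
    return s
def ray(s,row,col):
    x=(col-s['cx'])/s['fx']; y=(row-s['cy'])/s['fy']
    if 'T_tool_cam' in s:
        t=np.hypot(x,y); k=np.sin(t)/t if t>1e-9 else 1
        d=np.array([x*k,-y*k,-np.cos(t)]); T=np.array(s['T_tool_cam'])
        Rt=R.from_quat(s['st']['eef_rot']).as_matrix()
        return Rt@T[:3,3]+np.array(s['st']['tool_pos']), Rt@T[:3,:3]@d
    return np.array(s['origin']), np.array(s['rotation'])@np.array([x,-y,-1.])
def at_z(s,row,col,z):
    o,d=ray(s,row,col); return o+d*(z-o[2])/d[2]
def pt(s,label,z,n=3):
    for p in r.spot_point(label,s['name'])[:n]:
        print(s['name'],label,round(p['confidence'],2),np.round(p['location'],1),np.round(at_z(s,*p['location'],z),4))
E
python3 - <<'E'
from h import *
s=snap('top','top1.png'); print({k:s[k] for k in s if k not in('img','st')})
print(r.get_state())
for l,z in [('jig',0),('plungers',.022),('blank',.015),('raised_end',.033),('carriage',0),('knob',.066),('pointer',.028),('notch',.022),('spray_can',0),('tube_offcut',0)]: pt(s,l,z)
s2=snap('side','side1.png')
for l,z in [('plungers',.022),('raised_end',.033),('knob',.066),('pointer',.028),('notch',.022)]: pt(s2,l,z)
cv2.imwrite('pics/both1.png',np.vstack([s['img'],s2['img']])[:,:,::-1][:,:, :])
E
python3 -c "
import cv2;a=cv2.imread('pics/both1.png');cv2.imwrite('pics/both1.png',cv2.resize(a,(480,600)))"
```

```text
{'fx': 439.95481511097364, 'fy': 439.95481511097364, 'cx': 326.9093982770703, 'cy': 197.08340272404513, 'origin': array([0.30837239, 0.01359709, 1.40409433]), 'rotation': array([-0.05632357,  0.05457013,  0.70495408, -0.70490389]), 'name': 'top'}
{'clock': 0.05, 'q': array([-1.10320868,  0.68997358, -0.19452624,  1.56629363,  0.15726472,
        0.90249328, -0.21513607]), 'qd': array([-0.00029118, -0.00215075, -0.00021745, -0.00080899, -0.00022505,
        0.00161976, -0.00025451]), 'joint_torque': array([-3.14277429e-03, -5.28999424e+01, -1.27335649e+00, -1.54027945e+01,
       -5.26728400e-02,  1.54128782e-03,  4.43689783e-05]), 'tool_pos': array([0.26248111, 0.56657937, 0.25663022]), 'eef_rot': array([ 2.15182672e-01,  9.76573410e-01, -8.77977056e-04, -1.46108861e-04]), 'contact_force': array([ 0.49589187, -0.38373447,  0.45236492]), 'moment': array([-0.01157293, -0.00322359, -0.03548188]), 'opening': 1.0036519361192748}Traceback (most recent call last):
  File "<stdin>", line 4, in <module>
  File "h.py", line 20, in pt
    print(s['name'],label,round(p['confidence'],2),np.round(
[... 211 characters left out ...]
,row,col); return o+d*(z-o[2])/d[2]
        ~~~^^^^^^^^^^^
  File "h.py", line 15, in ray
    return np.array(s['origin']), np.array(s['rotation'])@np.array([x,-y,-1.])
                                  ~~~~~~~~~~~~~~~~~~~~~~~^~~~~~~~~~~~~~~~~~~~~
ValueError: matmul: Input operand 1 has a mismatch in its core dimension 0, with gufunc signature (n?,k),(k,m?)->(n?,m?) (size 3 is different from 4)
[ WARN:0@0.018] global loadsave.cpp:275 findDecoder imread_('pics/both1.png'): can't open/read file: check file path/integrity
Traceback (most recent call last):
cv2.error: OpenCV(4.12.0) /io/opencv/modules/imgproc/src/resize.cpp:4208: error: (-215:Assertion failed) !ssize.empty() in function 'resize'
```

View pics/top1.png

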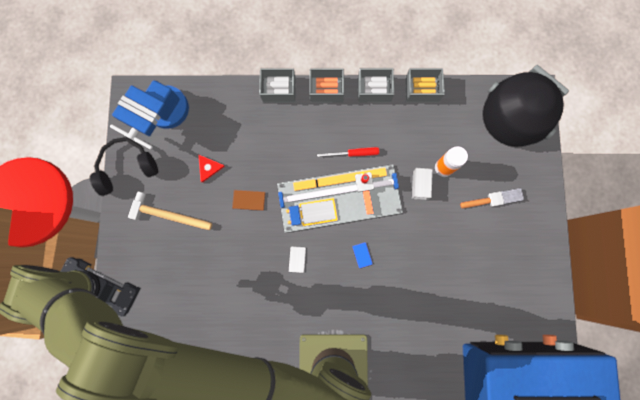

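The top view shows the jig at about (340,198). Its plunger housing is at the left (295,215), the carriage with the red knob at (365,180), and the notch in the brass bar near (317,183). The camera rotation is a quaternion, so I'll fix the helper.

```bash
sed -i "s/np.array(s\['rotation'\])@/R.from_quat(s['rotation']).as_matrix()@/" h.py
python3 - <<'E'
from h import *
s=snap('top'); 
for l,z in [('jig',0),('plungers',.022),('blank',.015),('raised_end',.033),('carriage',0),('knob',.066),('pointer',.028),('notch',.022),('spray_can',0),('tube_offcut',0)]: pt(s,l,z)
s2=snap('side')
for l,z in [('plungers',.022),('blank',.015),('raised_end',.033),('knob',.066),('pointer',.028),('notch',.022)]: pt(s2,l,z)
a=cv2.resize(s['img'][150:275,225:475],(800,400),interpolation=cv2.INTER_CUBIC)
cv2.imwrite('pics/crop1.png',a[:,:,::-1]); cv2.imwrite('pics/side1.png',s2['img'][:,:,::-1])
E
```

```text
top jig 0.92 [202.3 336. ] [ 0.5136 -0.0122  0.    ]
top plungers 0.57 [215.3 300.9] [0.4689 0.0992 0.022 ]
top blank 0.87 [200.3 246.8] [0.5179 0.273  0.015 ]
top blank 0.71 [262.2 295. ] [0.3223 0.1167 0.015 ]
top blank 0.69 [254.3 362.1] [ 0.3468 -0.0932  0.015 ]
top raised_end 0.93 [200.  259.1] [0.5162 0.2308 0.033 ]
top raised_end 0.66 [251.3 302. ] [0.3555 0.0941 0.033 ]
top raised_end 0.64 [210.3 303.6] [0.4834 0.0902 0.033 ]
top carriage 0.72 [193.8 367.2] [ 0.5413 -0.1132  0.    ]
top knob 0.79 [175.4 360.6] [ 0.5883 -0.0876  0.066 ]
top pointer 0.67 [171.4 361.6] [ 0.6093 -0.0938  0.028 ]
top notch 0.77 [178.9 313.8] [0.5861 0.059  0.022 ]
top notch 0.62 [213.2 305.6] [0.4756 0.0844 0.022 ]
top spray_can 0.89 [167.  445.6] [ 0.6299 -0.3703  0.    ]
top tube_offcut 0.71 [187.1 419.2] [ 0.5633 -0.282   0.    ]
top tube_offcut 0.7 [176.7 365.7] [ 0.5978 -0.1091  0.    ]
side plungers 0.6 [204.8 286.2] [0.4618 0.1012 0.022 ]
side blank 0.84 [211.  296.8] [0.4667 0.051  0.015 ]
side blank 0.54 [188.  267.3] [0.5036 0.2567 0.015 ]
side blank 0.52 [241.3 300.5] [ 0.3479 -0.0933  0.015 ]
side raised_end 0.72 [220.8 263.7] [0.3269 0.064  0.033 ]
side raised_end 0.62 [201.9 293.7] [0.482  0.0827 0.033 ]
side raised_end 0.61 [191.1 277. ] [0.4929 0.1861 0.033 ]
side knob 0.75 [198.9 349.6] [ 0.5933 -0.0852  0.066 ]
side knob 0.17 [241.4 417.7] [ 0.5439 -0.4027  0.066 ]
side pointer 0.73 [207.  350.3] [ 0.6018 -0.0821  0.028 ]
side pointer 0.62 [173.4 220.3] [0.4369 0.4689 0.028 ]
side notch 0.89 [196.8 318.8] [0.5837 0.0567 0.022 ]
side notch 0.28 [205.  287.7] [0.4646 0.0962 0.022 ]
```

View pics/crop1.png

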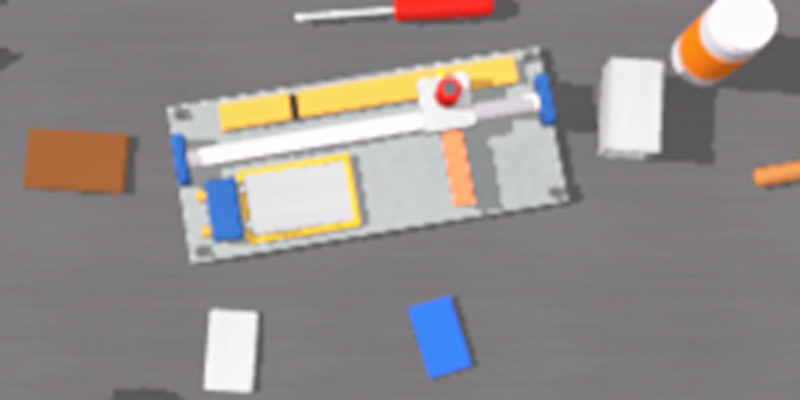

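View pics/side1.png

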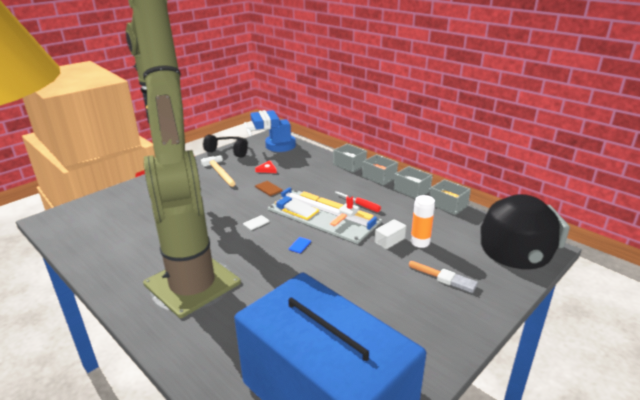

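Blank candidates in the crop: the steel plate in the nest (300,198), a smaller whitish plate (230,350), a brown one (75,160) and a blue one (440,337). The one in the nest is meant: it is steel-coloured, the larger of the two in that colour, and sits in the yellow rims. The crop confirms it. The jig yaw is about 8°. I'll move above the raised end and look from there.

```bash
python3 -m jog '[{"translation":[-0.63,-0.535,0],"twist":0,"claw":0},{"translation":[-0.63,-0.535,0],"twist":0,"claw":0},{"translation":[-0.63,-0.535,0],"twist":0,"claw":0},{"translation":[-0.63,-0.535,0],"twist":0,"claw":0},{"translation":[-0.63,-0.535,0],"twist":0,"claw":0},{"translation":[-0.63,-0.535,0],"twist":0,"claw":0},{"translation":[-0.63,-0.535,0],"twist":0,"claw":0},{"translation":[-0.63,-0.535,0],"twist":0,"claw":0},{"translation":[-0.63,-0.535,0],"twist":0,"claw":0},{"translation":[-0.63,-0.535,0],"twist":0,"claw":0},{"translation":[-0.63,-0.535,0],"twist":0,"claw":0},{"translation":[-0.63,-0.535,0],"twist":0,"claw":0},{"translation":[-0.63,-0.535,0],"twist":0,"claw":0},{"translation":[-0.63,-0.535,0],"twist":0,"claw":0},{"translation":[-0.63,-0.535,0],"twist":0,"claw":0},{"translation":[-0.63,-0.535,0],"twist":0,"claw":0}]'
python3 -m jog '[{"translation":[0,0,0],"twist":1,"claw":0},{"translation":[0,0,0],"twist":1,"claw":0},{"translation":[0,0,0],"twist":1,"claw":0},{"translation":[0,0,0],"twist":1,"claw":0},{"translation":[0,0,0],"twist":1,"claw":0},{"translation":[0,0,0],"twist":1,"claw":0},{"translation":[0,0,0],"twist":1,"claw":0},{"translation":[0,0,0],"twist":1,"claw":0},{"translation":[0,0,0],"twist":1,"claw":0},{"translation":[0,0,0],"twist":0.5,"claw":0},{"translation":[0,0,0],"twist":0,"claw":0},{"translation":[0,0,0],"twist":0,"claw":0}]'
python3 - <<'E'
from h import *
s=snap('wrist','w1.png'); print(s['st']['tool_pos'],s['st']['eef_rot'],s['st']['q'][6],s['st']['contact_force'])
for l,z in [('plungers',.022),('blank',.015),('raised_end',.033),('knob',.066),('pointer',.028),('notch',.022),('jig',0)]: pt(s,l,z)
E
```

```text
clock: 2.33
tool_pos: [0.4853, 0.0854, 0.2576]
eef_rot: [0.215, 0.977, 0.0, 0.0]
contact_force: [0.2, 0.7, 0.1]
opening: -0.0
clock: 3.33
tool_pos: [0.4847, 0.0871, 0.2575]
eef_rot: [0.654, 0.756, 0.0, 0.0]
contact_force: [-0.4, -0.5, -0.8]
opening: 0.003
[0.48470132 0.0871366  0.25750256] [6.54365750e-01 7.56178182e-01 1.10625477e-04 1.02716364e-04] -0.09512607897190434 [-0.36642477 -0.5303712  -0.78197352]
wrist plungers 0.93 [160.4 308.8] [0.4715 0.0979 0.022 ]
wrist blank 0.91 [136.8 201.3] [0.333  0.1094 0.015 ]
wrist blank 0.89 [270. 208.] [ 0.3469 -0.081   0.015 ]
wrist blank 0.86 [196.4 307.2] [0.4757 0.0508 0.015 ]
wrist raised_end 0.86 [272.  194.6] [ 0.3325 -0.0766  0.033 ]
wrist raised_end 0.72 [138.2 224.7] [0.3697 0.1136 0.033 ]
wrist raised_end 0.68 [ 54.7 364.1] [0.5154 0.2305 0.033 ]
wrist notch 0.93 [202.8 390.9] [0.5811 0.0599 0.022 ]
wrist jig 0.69 [244.8 333.4] [ 0.5211 -0.0184  0.    ]
```

View pics/w1.png

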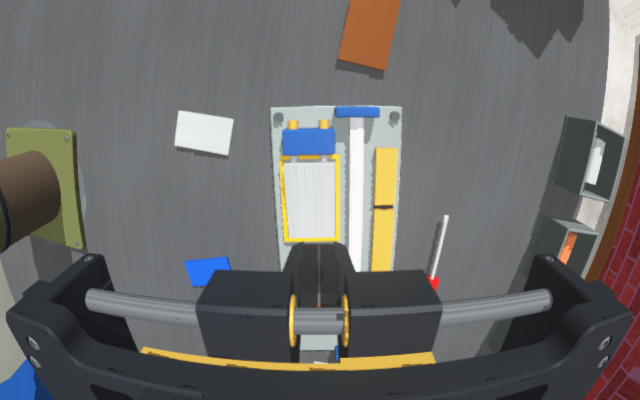

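The wrist view shows the blank in its nest, with its raised edge at about row 162, columns 285–335. The housing front is at about row 153 and the notch at (385,207).

Run:
```python
from h import *
s=snap('wrist')
for n,c,rw,z in [('edgeL',285,162,.031),('edgeR',335,162,.031),('hfL',283,154,.034),('hfR',334,154,.034),('hbL',283,128,.034),('hbR',335,128,.034),('lowL',286,241,.02),('lowR',339,241,.02),('barTL',376,148,.022),('barTR',396,148,.022),('notchL',374,207,.022),('notchR',392,208,.022)]:
    print(n,np.round(at_z(s,rw,c,z),4))
hsv=cv2.cvtColor(s['img'],cv2.COLOR_RGB2HSV)
a=cv2.resize(s['img'][90:250,260:420],(600,600),interpolation=cv2.INTER_CUBIC)
cv2.imwrite('pics/w1c.png',a[:,:,::-1])
```

```text
edgeL [0.4442 0.0938 0.031 ]
edgeR [0.5019 0.102  0.031 ]
hfL [0.441  0.1035 0.034 ]
hfR [0.4991 0.1117 0.034 ]
hbL [0.4373 0.1334 0.034 ]
hbR [0.4957 0.1415 0.034 ]
lowL [ 0.456  -0.0125  0.02  ]
lowR [ 0.5247 -0.0024  0.02  ]
barTL [0.5487 0.1247 0.022 ]
barTR [0.5731 0.1289 0.022 ]
notchL [0.5604 0.051  0.022 ]
notchR [0.5839 0.053  0.022 ]
```

View pics/w1c.png

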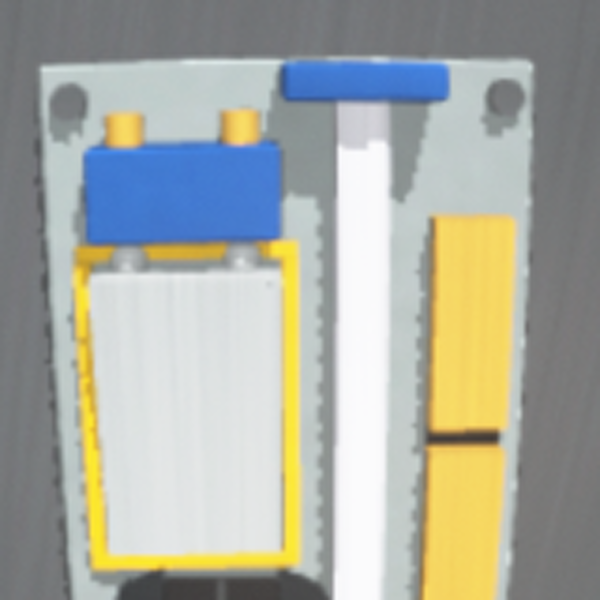

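```bash
python3 -m jog '[{"translation":[-0.105,-0.25,0],"twist":0,"claw":0},{"translation":[0,0,0.6],"twist":0,"claw":0},{"translation":[0,0,0.6],"twist":0,"claw":0},{"translation":[0,0,0.6],"twist":0,"claw":0},{"translation":[0,0,0.6],"twist":0,"claw":0},{"translation":[0,0,0.6],"twist":0,"claw":0},{"translation":[0,0,0.6],"twist":0,"claw":0},{"translation":[0,0,0.6],"twist":0,"claw":0},{"translation":[0,0,0.4],"twist":0,"claw":0},{"translation":[0,0,0.2],"twist":0,"claw":0},{"translation":[0,0,0],"twist":0,"claw":0},{"translation":[0,0,0],"twist":0,"claw":0},{"translation":[0,0,0],"twist":0,"claw":0}]' 40
python3 -m jog '[{"translation":[0,0,0.1],"twist":0,"claw":0},{"translation":[0,0,0.1],"twist":0,"claw":0},{"translation":[0,0,0.05],"twist":0,"claw":0},{"translation":[0,0,0.05],"twist":0,"claw":0},{"translation":[0,0,0],"twist":0,"claw":0}]'
```

```text
clock: 4.87
tool_pos: [0.476, 0.0815, 0.0663]
eef_rot: [0.655, 0.756, 0.001, 0.0]
contact_force: [-0.5, -0.2, -0.2]
opening: 0.002
clock: 5.28
tool_pos: [0.4752, 0.0814, 0.0531]
eef_rot: [0.655, 0.756, -0.0, -0.0]
contact_force: [-0.2, 0.1, 0.1]
opening: 0.009
```

```bash
for i in 1; do python3 -m jog '[{"translation":[0,0,0.05],"twist":0,"claw":0},{"translation":[0,0,0.05],"twist":0,"claw":0},{"translation":[0,0,0],"twist":0,"claw":0}]';  python3 -m jog '[{"translation":[0,0,0.05],"twist":0,"claw":0},{"translation":[0,0,0.05],"twist":0,"claw":0},{"translation":[0,0,0],"twist":0,"claw":0}]'; done
```

```text
clock: 5.53
tool_pos: [0.4755, 0.0816, 0.0495]
eef_rot: [0.655, 0.756, 0.0, 0.0]
contact_force: [-0.5, -0.7, -0.3]
opening: 0.008
clock: 5.78
tool_pos: [0.4751, 0.0815, 0.045]
eef_rot: [0.655, 0.756, -0.0, -0.0]
contact_force: [0.2, -0.5, 0.7]
opening: 0.004
```

```bash
python3 -m jog '[{"translation":[0,0,0.05],"twist":0,"claw":0},{"translation":[0,0,0],"twist":0,"claw":0}]'
python3 - <<'E'
from h import *
s=snap('wrist'); t=snap('side')
a=cv2.resize(s['img'][60:300,230:430],(500,600),interpolation=cv2.INTER_CUBIC)
b=cv2.resize(t['img'][170:250,240:280+0+60][:, :],(300,240),interpolation=cv2.INTER_CUBIC)
c=np.zeros((600,800,3),np.uint8); c[:,:500]=a; c[:240,500:]=b
cv2.imwrite('pics/w2.png',c[:,:,::-1])
E
```

```text
clock: 5.95
tool_pos: [0.4752, 0.0814, 0.0431]
eef_rot: [0.655, 0.756, -0.0, -0.0]
contact_force: [0.2, -0.1, 0.1]
opening: 0.004
```

View pics/w2.png

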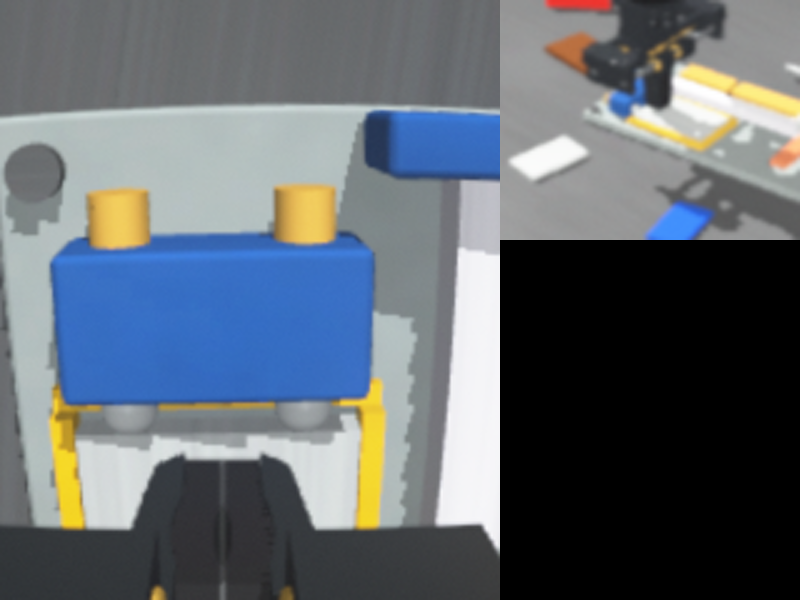

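The wrist crop now shows both spring balls (130,415) and (305,415) above the blank's end, so it appears to have snapped past between readings. I'll press on to the flush height to confirm contact.

```bash
python3 -m jog '[{"translation":[0,0,0.05],"twist":0,"claw":0},{"translation":[0,0,0.05],"twist":0,"claw":0},{"translation":[0,0,0],"twist":0,"claw":0}]'; python3 -m jog '[{"translation":[0,0,0.03],"twist":0,"claw":0},{"translation":[0,0,0],"twist":0,"claw":0}]'
```

```text
clock: 6.3
tool_pos: [0.4754, 0.0814, 0.0392]
eef_rot: [0.655, 0.756, 0.0, 0.0]
contact_force: [-0.6, 0.2, 0.1]
opening: 0.007
clock: 6.47
tool_pos: [0.4753, 0.0814, 0.0391]
eef_rot: [0.655, 0.756, 0.0, 0.0]
contact_force: [-1.7, -0.0, 12.2]
opening: 0.008
```

Contact at TCP z 0.0391 puts the tip at 20 mm, with a firm 12 N, so the blank is seated flush. Next I'll rise, go above the knob, open, turn the jaws along the rail and look.

```bash
python3 -m jog '[{"translation":[0,0,-0.3],"twist":0,"claw":0},{"translation":[0,0,-0.6],"twist":0,"claw":0},{"translation":[0,0,-0.6],"twist":0,"claw":0},{"translation":[0,0,-0.6],"twist":0,"claw":0},{"translation":[0,0,-0.6],"twist":0,"claw":0},{"translation":[0,0,-0.6],"twist":0,"claw":0},{"translation":[0,0,-0.7],"twist":0,"claw":0},{"translation":[-0.57,0.28,0],"twist":0,"claw":100},{"translation":[-0.57,0.28,0],"twist":0,"claw":100},{"translation":[-0.57,0.28,0],"twist":0,"claw":100},{"translation":[-0.57,0.28,0],"twist":0,"claw":100},{"translation":[-0.57,0.28,0],"twist":0,"claw":100},{"translation":[-0.57,0.28,0],"twist":0,"claw":100},{"translation":[-0.57,0.28,0],"twist":0,"claw":100},{"translation":[-0.57,0.28,0],"twist":0,"claw":100}]'
python3 -m jog '[{"translation":[0,0,0],"twist":1,"claw":100},{"translation":[0,0,0],"twist":1,"claw":100},{"translation":[0,0,0],"twist":1,"claw":100},{"translation":[0,0,0],"twist":1,"claw":100},{"translation":[0,0,0],"twist":1,"claw":100},{"translation":[0,0,0],"twist":1,"claw":100},{"translation":[0,0,0],"twist":1,"claw":100},{"translation":[0,0,0],"twist":1,"claw":100},{"translation":[0,0,0],"twist":1,"claw":100},{"translation":[0,0,0],"twist":1,"claw":100},{"translation":[0,0,0],"twist":1,"claw":100},{"translation":[0,0,0],"twist":1,"claw":100},{"translation":[0,0,0],"twist":1,"claw":100},{"translation":[0,0,0],"twist":1,"claw":100},{"translation":[0,0,0],"twist":1,"claw":100},{"translation":[0,0,0],"twist":0,"claw":100},{"translation":[0,0,0],"twist":0,"claw":100}]'
python3 - <<'E'
from h import *
s=snap('wrist','w3.png'); print(s['st']['tool_pos'],s['st']['eef_rot'],s['st']['q'])
M=R.from_quat(s['st']['eef_rot']).as_matrix(); print(M[:2,:2])
for l,z in [('knob',.066),('pointer',.028),('notch',.022),('blank',.012)]: pt(s,l,z)
t=snap('top')
for l,z in [('knob',.066),('pointer',.028),('notch',.022)]: pt(t,l,z)
t=snap('side')
for l,z in [('knob',.066),('pointer',.028),('notch',.022)]: pt(t,l,z)
E
```

```text
clock: 7.72
tool_pos: [0.59, -0.0876, 0.1979]
eef_rot: [0.655, 0.755, -0.0, -0.0]
contact_force: [0.3, 0.5, -0.8]
opening: 0.581
clock: 9.13
tool_pos: [0.5896, -0.0863, 0.1979]
eef_rot: [0.997, 0.073, -0.0, 0.0]
contact_force: [-0.6, 0.7, 0.3]
opening: 0.999
[ 0.58957682 -0.08628136  0.19787285] [ 9.97363774e-01  7.25624091e-02 -4.37810829e-04  8.74221492e-05] [-0.17823384  0.76999476  0.44371772  1.73428552 -0.4572285   0.74254381
 -0.92691559]
[[ 0.98946901  0.14474231]
 [ 0.14474216 -0.98946938]]
wrist knob 0.67 [211.  334.5] [ 0.5769 -0.1016  0.066 ]
wrist pointer 0.81 [168.7 325.5] [ 0.6058 -0.0899  0.028 ]
wrist blank 0.95 [250.6 196.1] [0.4828 0.048  0.012 ]
wrist blank 0.85 [348.4 297.9] [ 0.348  -0.0918  0.012 ]
wrist blank 0.59 [194.4  61.8] [0.5239 0.2661 0.012 ]
top knob 0.67 [177.9 363.5] [ 0.5804 -0.0965  0.066 ]
side knob 0.59 [201.7 348.7] [ 0.5768 -0.0957  0.066 ]
side pointer 0.72 [210.7 353.5] [ 0.5908 -0.1067  0.028 ]
side notch 0.85 [195.4 321.1] [0.597  0.0578 0.022 ]
```

View pics/w3.png

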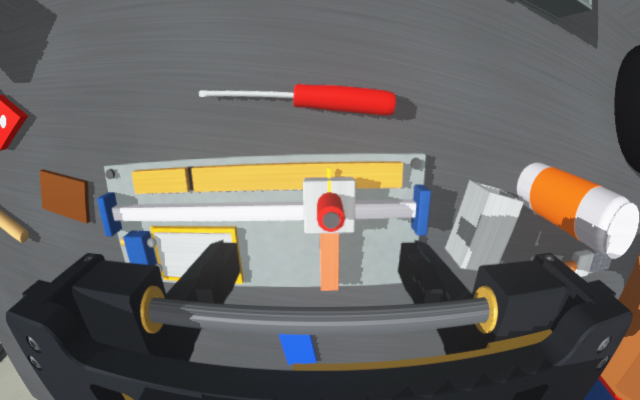

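The view shows the carriage block (304–355, 179–233), the knob's top disc at about (331,217), the pointer tip (329,169) and the notch (189,178). I'll compute the knob from several features.

Run:
```python
from h import *
s=snap('wrist'); st=s['st']; M=R.from_quat(st['eef_rot']).as_matrix()
T=np.array(s['T_tool_cam']); print('cam',np.array(st['tool_pos'])+M@T[:3,3],s['cx'],s['cy'])
for n,c,rw,z in [('b',304,179,.045),('b',354,179,.045),('b',355,233,.045),('b',304,233,.045),('top',331,217,.087),('mid',331,211,.066),('ptr',329,169,.028),('notchA',189,167,.022),('notchB',186,190,.022),('tongue end',329,290,.035)]:
    p=at_z(s,rw,c,z); print(n,np.round(p,4),'tool units',np.round(M.T@(p-st['tool_pos'])/.04,2))
cv2.imwrite('pics/w3c.png',cv2.resize(s['img'][150:300,100:370],(800,444),interpolation=cv2.INTER_CUBIC)[:,:,::-1])
```

```text
cam [ 0.66917732 -0.07380382  0.32643315] 318.56046121562497 199.92376500537787
b [ 0.5971 -0.0707  0.045 ] tool units [ 0.24 -0.37  3.83]
b [ 0.6039 -0.1171  0.045 ] tool units [0.24 0.81 3.83]
b [ 0.5495 -0.1281  0.045 ] tool units [-1.15  0.89  3.83]
b [ 0.5424 -0.0777  0.045 ] tool units [-1.14 -0.38  3.83]
top [ 0.5789 -0.0975  0.087 ] tool units [-0.31  0.23  2.78]
mid [ 0.5767 -0.0986  0.066 ] tool units [-0.37  0.25  3.31]
ptr [ 0.6064 -0.0935  0.028 ] tool units [0.38 0.23 4.26]
notchA [0.5881 0.0534 0.022 ] tool units [ 0.45 -3.47  4.41]
notchB [0.562  0.0564 0.022 ] tool units [-0.18 -3.63  4.41]
tongue end [ 0.4713 -0.1145  0.035 ] tool units [-3.03  0.27  4.08]
```

View pics/w3c.png

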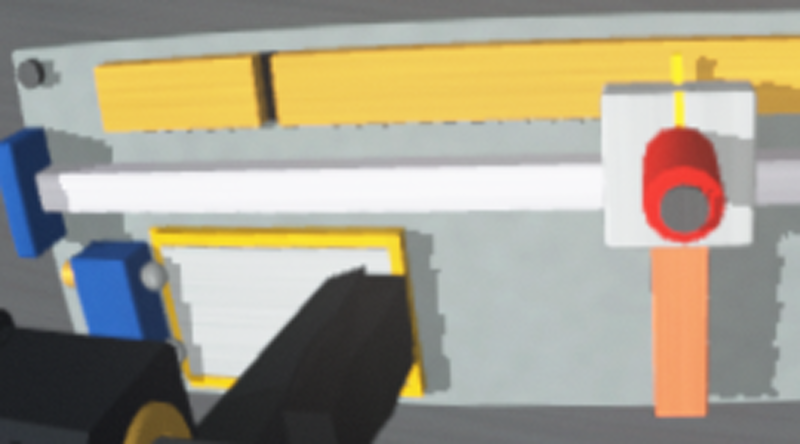

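The crop shows the blank level inside the rims, with a spring ball standing above its edge. The knob's top is at about (0.577,-0.098), so I'll shift by (-0.36,+0.23) units, descend and grip.

```bash
python3 -m jog '[{"translation":[-0.36,0.24,0],"twist":0,"claw":100},{"translation":[0,0,0],"twist":0,"claw":100},{"translation":[0,0,0.5],"twist":0,"claw":100},{"translation":[0,0,0.5],"twist":0,"claw":100},{"translation":[0,0,0.5],"twist":0,"claw":100},{"translation":[0,0,0.5],"twist":0,"claw":100},{"translation":[0,0,0.5],"twist":0,"claw":100},{"translation":[0,0,0.4],"twist":0,"claw":100},{"translation":[0,0,0.2],"twist":0,"claw":100},{"translation":[0,0,0.15],"twist":0,"claw":100},{"translation":[0,0,0],"twist":0,"claw":100},{"translation":[0,0,0],"twist":0,"claw":100}]'
python3 -m jog '[{"translation":[0,0,0],"twist":0,"claw":0},{"translation":[0,0,0],"twist":0,"claw":0},{"translation":[0,0,0],"twist":0,"claw":0},{"translation":[0,0,0],"twist":0,"claw":0},{"translation":[0,0,0],"twist":0,"claw":0},{"translation":[0,0,0],"twist":0,"claw":0},{"translation":[0,0,0],"twist":0,"claw":0},{"translation":[0,0,0],"twist":0,"claw":0},{"translation":[0,0,0],"twist":0,"claw":0},{"translation":[0,0,0],"twist":0,"claw":0},{"translation":[0,0,0],"twist":0,"claw":0},{"translation":[0,0,0],"twist":0,"claw":0}]' 30
python3 - <<'E'
from h import *
s=snap('wrist','w4.png'); st=s['st']; M=R.from_quat(st['eef_rot']).as_matrix(); print(M[:2,:2],st['tool_pos'])
pt(s,'notch',.022); pt(s,'pointer',.028)
E
```

```text
clock: 10.83
tool_pos: [0.5774, -0.0981, 0.0687]
eef_rot: [0.997, 0.071, 0.0, 0.0]
contact_force: [0.6, -0.3, -0.2]
opening: 0.996
clock: 11.83
tool_pos: [0.577, -0.0981, 0.0682]
eef_rot: [0.997, 0.071, 0.0, 0.0]
contact_force: [-0.2, -1.1, -1.0]
opening: 0.262
[[ 0.98991543  0.14165957]
 [ 0.14165958 -0.98991542]] [ 0.5770062  -0.09809278  0.06817797]
wrist notch 0.98 [193.6 107.1] [0.5838 0.0533 0.022 ]
wrist pointer 0.61 [197.7 317.4] [ 0.6034 -0.0925  0.028 ]
wrist pointer 0.45 [266.7 319.7] [ 0.5588 -0.1004  0.028 ]
```

View pics/w4.png

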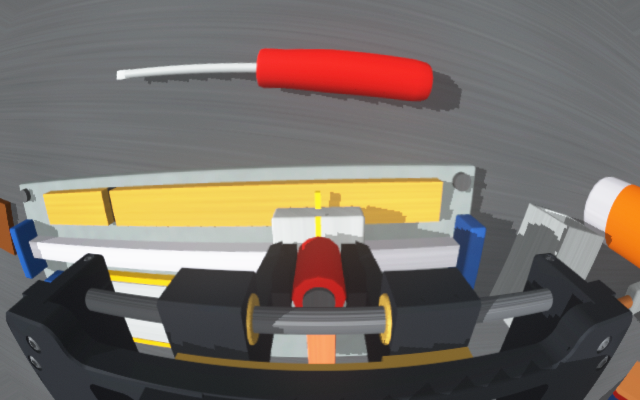

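The knob is gripped: the opening of 0.262 is about 23 mm. The travel to the notch is about 149 mm. I'll slide in stages and watch the force.

```bash
python3 -m jog '[{"translation":[0,-0.15,0],"twist":0,"claw":0},{"translation":[0,-0.25,0],"twist":0,"claw":0},{"translation":[0,-0.25,0],"twist":0,"claw":0},{"translation":[0,-0.25,0],"twist":0,"claw":0},{"translation":[0,-0.25,0],"twist":0,"claw":0},{"translation":[0,-0.1,0],"twist":0,"claw":0},{"translation":[0,0,0],"twist":0,"claw":0}]'
```

```text
clock: 12.57
tool_pos: [0.5686, -0.0476, 0.0681]
eef_rot: [0.997, 0.071, -0.001, -0.0]
contact_force: [-1.8, 0.3, 2.7]
opening: 0.261
```

```bash
python3 -m jog '[{"translation":[0,-0.15,0],"twist":0,"claw":0},{"translation":[0,-0.25,0],"twist":0,"claw":0},{"translation":[0,-0.25,0],"twist":0,"claw":0},{"translation":[0,-0.25,0],"twist":0,"claw":0},{"translation":[0,-0.25,0],"twist":0,"claw":0},{"translation":[0,-0.25,0],"twist":0,"claw":0},{"translation":[0,-0.25,0],"twist":0,"claw":0},{"translation":[0,-0.25,0],"twist":0,"claw":0},{"translation":[0,-0.1,0],"twist":0,"claw":0},{"translation":[0,0,0],"twist":0,"claw":0}]'
python3 - <<'E'
from h import *
s=snap('wrist','w5.png')
pt(s,'notch',.022); pt(s,'pointer',.028)
p=s['st']['tool_pos'];print(p, np.dot(p[:2],[-.1417,.9899]))
E
```

```text
clock: 13.4
tool_pos: [0.5555, 0.0316, 0.0681]
eef_rot: [0.997, 0.071, -0.003, -0.001]
contact_force: [-5.5, -0.4, 6.7]
opening: 0.261
wrist notch 0.85 [191.3 288. ] [0.5813 0.0547 0.022 ]
wrist pointer 0.66 [197.1 319.5] [0.5823 0.0361 0.028 ]
wrist pointer 0.3 [192.7 286.7] [0.5822 0.055  0.028 ]
[0.55554404 0.03162761 0.0680912 ] -0.04741241838098857
```

View pics/w5.png

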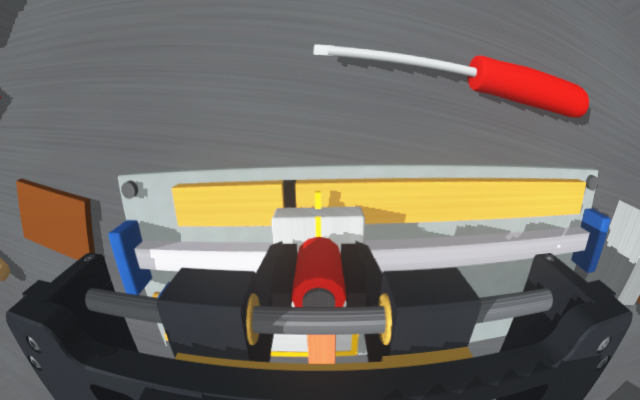

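The pointer tip (318,197) is about 18 mm short of the notch (290,193). The rail runs at about 9.4°, so I'll add a small -x relief as I go.

```bash
python3 -m jog '[{"translation":[-0.04,-0.1,0],"twist":0,"claw":0},{"translation":[-0.035,-0.1,0],"twist":0,"claw":0},{"translation":[0,-0.1,0],"twist":0,"claw":0},{"translation":[0,0,0],"twist":0,"claw":0}]'
python3 -m jog '[{"translation":[0,-0.03,0],"twist":0,"claw":0},{"translation":[0,-0.03,0],"twist":0,"claw":0},{"translation":[0,0,0],"twist":0,"claw":0}]'
```

```text
clock: 13.88
tool_pos: [0.5536, 0.0428, 0.0681]
eef_rot: [0.997, 0.071, -0.0, -0.0]
contact_force: [-2.6, 0.3, 0.5]
opening: 0.262
clock: 14.13
tool_pos: [0.5533, 0.0444, 0.0681]
eef_rot: [0.997, 0.071, -0.0, 0.0]
contact_force: [-1.1, -2.7, 0.0]
opening: 0.262
```

```bash
python3 -m jog '[{"translation":[0,-0.03,0],"twist":0,"claw":0},{"translation":[0,0,0],"twist":0,"claw":0}]'
python3 -m jog '[{"translation":[0,-0.03,0],"twist":0,"claw":0},{"translation":[0,0,0],"twist":0,"claw":0}]'
python3 -m jog '[{"translation":[0,-0.025,0],"twist":0,"claw":0},{"translation":[0,0,0],"twist":0,"claw":0}]'
```

```text
clock: 14.3
tool_pos: [0.553, 0.0464, 0.0682]
eef_rot: [0.997, 0.071, -0.0, -0.001]
contact_force: [-3.5, -1.1, 2.2]
opening: 0.26
clock: 14.47
tool_pos: [0.5527, 0.0483, 0.0681]
eef_rot: [0.997, 0.072, -0.001, -0.001]
contact_force: [-3.3, 0.5, 1.7]
opening: 0.265
clock: 14.63
tool_pos: [0.5527, 0.0484, 0.0682]
eef_rot: [0.997, 0.071, -0.0, -0.0]
contact_force: [-3.5, -0.8, 1.5]
opening: 0.265
```

```bash
python3 -m jog '[{"translation":[0,-0.02,0],"twist":0,"claw":0},{"translation":[0,0,0],"twist":0,"claw":0}]'
python3 - <<'E'
from h import *
s=snap('wrist')
pt(s,'notch',.022); pt(s,'pointer',.028)
cv2.imwrite('pics/w6.png',cv2.resize(s['img'][160:260,240:400],(800,500),interpolation=cv2.INTER_CUBIC)[:,:,::-1])
E
```

```text
clock: 14.8
tool_pos: [0.5526, 0.0485, 0.0681]
eef_rot: [0.997, 0.071, -0.0, 0.0]
contact_force: [-3.9, -2.0, 1.1]
opening: 0.26
wrist pointer 0.98 [196.3 316.9] [0.5798 0.0544 0.028 ]
```

View pics/w6.png

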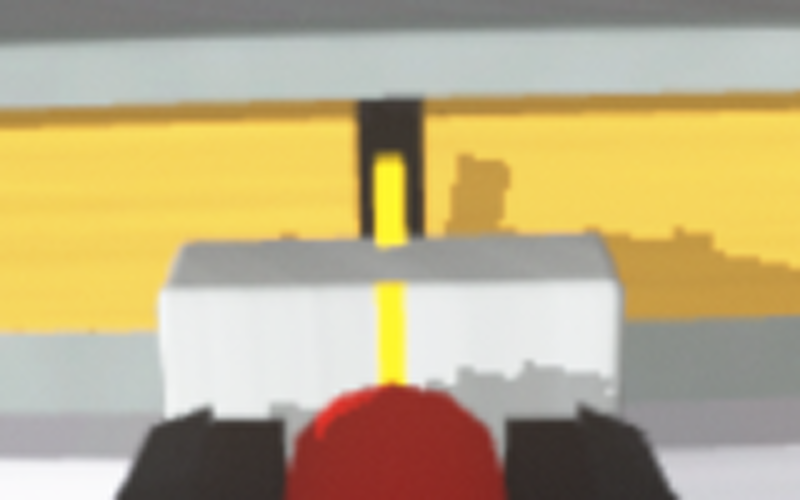

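The pointer (390,200) is centred in the dark notch (360–424), and 1.8 mm of extra command moved the carriage only 0.2 mm: it is in the notch. I'll relax the push, check at rest and check the blank.

```bash
python3 -m jog '[{"translation":[0,0.02,0],"twist":0,"claw":0},{"translation":[0,0,0],"twist":0,"claw":0},{"translation":[0,0,0],"twist":0,"claw":0},{"translation":[0,0,0],"twist":0,"claw":0},{"translation":[0,0,0],"twist":0,"claw":0},{"translation":[0,0,0],"twist":0,"claw":0}]'
python3 - <<'E'
from h import *
s=snap('wrist'); t=snap('side'); u=snap('top'); print(np.round(s['st']['qd'],3),s['st']['contact_force'])
c=np.zeros((600,800,3),np.uint8)
c[:300,:]=cv2.resize(s['img'][170:290,120:440],(800,300),interpolation=cv2.INTER_CUBIC)
c[300:,:400]=cv2.resize(t['img'][165:255,250:370],(400,300),interpolation=cv2.INTER_CUBIC)
c[300:,400:]=cv2.resize(u['img'][150:270,250:410],(400,300),interpolation=cv2.INTER_CUBIC)
cv2.imwrite('pics/w7.png',c[:,:,::-1])
E
```

```text
clock: 15.45
tool_pos: [0.5527, 0.0484, 0.0681]
eef_rot: [0.997, 0.071, -0.0, -0.0]
contact_force: [-4.5, 0.5, 2.0]
opening: 0.266
[-0.002  0.002  0.     0.001  0.    -0.002  0.001] [-4.53019514  0.49239087  2.03343678]
```

View pics/w7.png

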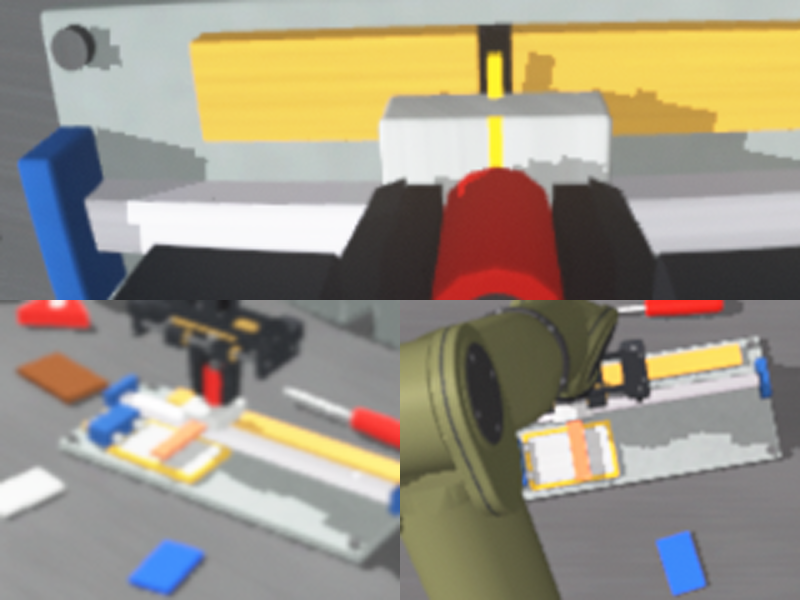

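The pointer is centred in the notch (495,75), the knob is in the grip, and the tongue lies over the flush blank in both the side and top views. Everything is at rest, so I'm handing in.

```bash
python3 -c "from plant import r; print(r.finish_job())"
```

```text
the job is handed in; nothing more can be done
None
```

The blank is pressed in flush, and the carriage sits at rest in the notch with the knob still in the grip. I handed the job in at about 15.6 s.

- **Blank:** I pressed the raised end with closed fingertips. It snapped past the spring balls between two readings, so I never saw the snap force itself. Pressing on gave firm contact (12 N) with the fingertips at 20 mm. The pictures then showed it level inside the rims, and the tongue passed over it freely.
- **Carriage:** I gripped the knob at 30 N with the jaws along the rail. Near the notch it jumped ahead of the command (1.9 mm for 1.2 mm). After that it resisted a further 1.8 mm of command, moving only about 0.2 mm. The last wrist picture shows the pointer in the middle of the notch.
- **Last readings:** The arm was at rest, with about 1 N along the rail.

Three checks did not agree fully:
- **Rail angle:** It came out near 9.4° against my first 8.1°, so I corrected sideways. A side load of about 4.5 N remained at the end.
- **Distance to the notch:** The carriage stopped about 1.5 mm short of my picture estimate of 18.5 mm, which is within the calibration error.
- **Final notch check:** In the picture I measured at the notch, the network found the pointer but not the notch. The match there rests on the picture and on the resistance felt.

I did not touch any of the bystanders. I did not look at each one again at the end.

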